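Hold a radio chassis lid at its service angle

TASK

The chassis lid has lost its stay, and a buyer wants to look inside. Take the handheld radio off the lid and lay it flat in the empty tray, then lift the lid by its handle until it is in line with the pointer on the quadrant, and finish still holding it there: do not let go of the lid. Leave the pointer and everything else on the table where they are.

Things in the scene. Friction and masses are not known exactly. Their poses are not given: they have to be found in the camera images.
- handheld_mid (a point): The handheld radio that lies on the closed lid: black, 48 (its x) x 100 (its y) x 38 mm (its z, upright as it lies), with a 32 mm stub aerial, 14 mm thick, beyond its +y end; about 0.22 kg. This point is the centre of the 48 x 100 x 38 block.
- tray_in (a point): The empty grey tray, fixed, open on top, outside 200 (its x) x 170 (its y) x 25 mm high, walls 4 mm and floor about 4 mm. It stands to the left or to the right of the case. This point is the centre of its inner floor, z up.
- hinge_mid (a point): Middle of the lid's hinge line. The radio chassis is a fixed open-topped grey case, 240 (x) x 260 (y) x 90 mm high, with rows of parts inside. Its lid is hinged along its far top edge; this point is on the hinge axis, 92 mm above the table, in the case's frame: x points away from the lid's handle (roughly away from the robot), y along the hinge, z up.
- lid (a joint): Lid angle in rad: 0 shut (level), growing as the handle edge is lifted; limit 1.65. The lid is a 4 mm plate, 203 mm from hinge to free edge, 256 mm wide, its upper face 3 mm above the hinge axis when shut, about 0.35 kg. The hinge is free: the lid falls shut when let go.
- lid_bar (a point): Middle of the lid's handle: a round black bar 12 mm thick and 110 mm long, along the lid's y, held by a post at each end 45 mm above the hinge axis's level and 185 mm from it (in the lid's frame the bar is at x = -185, z = +45 mm from the hinge point; about 36 mm clear under the bar). Axes are the lid's: x from the free edge to the hinge, y along the bar, z out of its upper face. A gripper can close on the bar across the lid's x and the bar may turn between its pads.
- pointer (a joint): Angle of the marking pointer in rad, measured like the lid's: 0 level, pi/2 upright. The pointer is a plain metal bar 10 mm x 14 mm with a black 26 mm ball at its end, on the same hinge axis as the lid, just beyond the lid's +y side in front of a quadrant arc with a tick every 15 degrees. It is clamped stiffly and marks the service angle: lid angle = pointer angle is the goal.
- pointer_tip (a point): Centre of the pointer's end ball, 140 mm from the hinge axis, 174 mm to the +y side of hinge_mid. Axes turn with the pointer: x from the ball to the hinge. Quadrant arc (120 mm radius) and pointer stand up to 230 mm above the table on the case's +y side: carry things over or around them.
- meter: Bystander, to be left alone: bench meter, an upright grey box 140 x 150 x 130 mm with a dial and a carrying strap; stands on the opposite side of the case from the tray. Origin at the centre of its underside.
- speaker: Bystander, to be left alone: small black loudspeaker, 90 x 90 x 120 mm. Origin at the centre of its underside.
- coil: Bystander, to be left alone: flat copper ring, 80 mm across, 30 mm high. Origin at the centre of its underside.
- screwdriver: Bystander, to be left alone: screwdriver lying on the table beyond the left side.
- mic: Bystander, to be left alone: palm microphone, black, 55 x 75 x 30 mm, lying behind the case. Origin at the centre of its underside.
- old_handheld: Bystander, to be left alone: a second, larger handheld radio, 65 x 160 x 45 mm, lying on the table behind the case. Origin at the centre of its underside.
- mount: Bystander, to be left alone: round steel aerial foot with a stem, 90 mm across, 70 mm high. Origin at the centre of its underside.
Things that resemble listed ones, but are neither listed nor needed, are in the scene too. Leave any green or yellow look-alike of the part that bears handheld_mid alone.

How it is judged:
On the way, in this order (a step that is already met when the one before it is completed fails the run):
1. the handheld lies released in the tray, the lid still shut (x of handheld_mid in the frame of tray_in between -0.075 and 0.075 m and y of handheld_mid in the frame of tray_in between -0.065 and 0.065 m and z of handheld_mid in the frame of tray_in between 0.01 and 0.0225 m and contact force between the fingers and handheld below 0.1 N and linear speed of handheld below 0.02 m/s and value of joint lid below 0.1 rad), for 0.2 s.
2. the lid is held in line with the pointer (angle between the x axis of lid_bar and the x axis of pointer_tip, either way round below 0.087 rad and contact force between the fingers and lid above 1 N and velocity of joint lid between -0.05 and 0.05 rad/s), for 0.5 s.
At the end, for the whole second after the job is handed in: The lid is within 5 degrees of the pointer, at rest, and carried by the fingers (contact force over 1 N); the handheld lies flat on the tray's floor, its centre within 75 mm (x) and 65 mm (y) of the tray's centre, untouched and at rest (all of step 2 and x of handheld_mid in the frame of tray_in between -0.075 and 0.075 m and y of handheld_mid in the frame of tray_in between -0.065 and 0.065 m and z of handheld_mid in the frame of tray_in between 0.01 and 0.0225 m and contact force between the fingers and handheld below 0.1 N and linear speed of handheld below 0.02 m/s); the arm keeps its last pose, push and grip.
It fails at once if the pointer is shifted (its ball by more than 10 mm) (distance of pointer_tip from where it was at the start of the episode above 0.01 m).
It fails at once if a bystander is moved by more than 30 mm (distance of any of meter, speaker, coil, screwdriver, mic, old_handheld, mount from where it was at the start of the episode above 0.03 m).
It fails at once if the lid is lifted with the handheld not in the tray (value of joint lid above 0.15 rad and horizontal distance between handheld_mid and tray_in above 0.14 m).
It also fails if it takes over 58 s, if anything falls off the work surface, if the arm or the gripper's body presses on something with over 40 N, if the wrist force passes 120 N, or if a joint passes its speed limit or range.

ROBOT

A 7-joint arm with a two-finger parallel gripper is mounted at the origin on the work surface. World frame = base frame: x ahead of the robot, y to its left, z up, the work surface at z = 0. Lengths are in m, angles in rad, forces in N, time in s.
With the tool pointing down it reaches from about 0.4 to 0.85 m from the base axis. Payload 10.4 kg.
Tool frame: the origin (TCP) lies midway between the tips of the shut fingers; the grasp point (between the pads) lies 19 mm behind it; y points along the fingers, x is the direction in which the jaws open and shut, and the axes are right-handed (so a half turn about y gives the same grasp; the last joint's range is limited). The gripper opens to 87 mm and grips with 3 to 60 N. Pads are 19 mm wide; open, the fingers measure 117 mm over their backs; the gripper's body (75 mm by 190 mm) begins 51 mm behind the grasp point.
Start: joints at [-1.366, 0.332, -0.065, 1.46, 0.022, 1.35, -0.088], TCP at [0.141, 0.609, 0.223] pointing down, gripper open.
Joint ranges: [-2.6, 2.6], [-0.5, 2.12], [-1.47, 1.34], [0.16, 2.42], [-1.27, 4.41], [0.06, 2.06], [-2.6, 2.6]. Speed limits (rad/s): [2.22, 2.22, 2.79, 2.79, 3.14, 3.14, 3.14].

INTERFACE

Orientations are given as a unit quaternion [x, y, z, w].
In Python, from bench import * gives the robot as it stands.
- The arm moves only by the tool jog_arm, never from a script. Its argument "commands" is a list of rows, each an object with "translation": the shift along the world's x, y, z in mm, a list of three; "twist": the turn about the world's z in rad. A call has 1 to 20 rows; each row shifts and turns the commanded pose from where the row before left it; what a row does not reach is not made up. A row lasts 1/10 s, in which the tool goes at most 50 mm and 8.59 degrees, less where a joint would pass 70% of its speed; a pose out of reach is approached as far as the arm can. A call is refused whole if a number of a shift passes 50 or a number of a turn 0.15, either way. A call with a gripper value outside its range is refused whole. "grip" is the closure, from 0 (fully open) to 1 (shut), set as the call begins (left out, the last holds). The fingers move at their own pace and stop on an object; "grip_force" is the grip in N (left out, the last holds). Time passes only in rows, so rows that do not move let the fingers close. It gives the time, the measured TCP pose, the force and the opening at its end, in the units of the state.
- read_state(): the state, without advancing time (a new reading comes with each control period).
- camera(name): name is "scene" or "top"; returns a dict with "img" (480x640x3 uint8, red, green, blue), "fx", "fy", "cx", "cy" (pixels), "dist" ([k1, k2, p1, p2, k3] as OpenCV has them; the pictures are not rectified), "cam_to_world" (4x4, takes a point from camera to world coordinates). Camera axes: x right, y down, z forward; pixel columns grow to the right and rows downward; lengths in m; the calibration is good to about 2 mm. A picture is of the moment at which its call begins. There is no depth.
- close_job(): hands the job in, once; it reports no verdict.
The state is a dict: "time": time; "joint_positions": joint angles; "joint_vel": joint speeds; "joint_torque": joint torques, N m; "ee_pos": TCP position; "eef_rot": TCP orientation; "ft_force": force on the tool from outside, world axes, zero at the start; "torque": the same for the moment, N m; "width": finger opening in m.
Only numpy, scipy, OpenCV 4.12 (cv2) and the standard library are available. Lean on these libraries where they do the work, as an engineer would, in place of code of your own. Each camera call takes 0.05 s, during which the arm holds its last target.

## Working session

There is one attempt and no reset: what is moved stays moved. The work goes in short steps, Python scripts to look and compute and a tool call to move; the robot and the scene stay as the last step left them, time stands still between calls to the robot, and variables do not carry over. Pictures are saved under pics/ and viewed, and the job is handed in when it is done.

Besides the shell and the picture viewer there is one more tool, called as name(argument=value, ...), one argument or row to a line, values as JSON. jog_arm: Moves the arm, as the interface text tells. Its arguments: {"type":"object","properties":{"commands":{"type":"array"},"grip":{"type":"number"},"grip_force":{"type":"number"}},"required":["commands"]}

```bash
mkdir -p pics; ls; python3 - <<'E'
from bench import *
import cv2
print(read_state())
for n in("scene","top"):
    c=camera(n); cv2.imwrite(f"pics/{n}0.png",c["img"][:,:,::-1])
    print({k:c[k] for k in c if k!="img"})
E
```

```text
pics
{'time': 0.0, 'joint_positions': array([-1.36562033,  0.33289192, -0.06469624,  1.46091023,  0.0215888 ,
        1.34989431, -0.08848934]), 'joint_vel': array([-1.01834824e-03,  2.21590030e-04,  7.77555156e-05, -4.96151522e-04,
       -8.96741895e-05, -1.43097473e-03, -3.55325937e-04]), 'joint_torque': array([-6.02379550e-04, -6.23260760e+01,  2.42727762e-02, -3.89887583e+01,
       -6.15022634e-02,  4.01911314e-02,  1.45331410e-04]), 'ee_pos': array([0.14105131, 0.60849255, 0.22175625]), 'eef_rot': array([ 0.55390085,  0.43956891, -0.44032451, -0.55325161]), 'ft_force': array([ 0.60232319,  0.15020261, -0.22986932]), 'torque': array([-0.07286386, -0.02832975,  0.00270496]), 'width': 0.08706899663070866}
{'fx': 482.3174798577692, 'fy': 482.3174798577692, 'cx': 313.03709401445144, 'cy': 233.32621288030822, 'dist': array([-0.04245092,  0.        ,  0.        ,  0.        ,  0.        ]), 'cam_to_world': array([[-0.59708103,  0.66767118, -0.4446453 ,  1.01413477],
       [ 0.80205623,  0.48711207, -0.34558303,  0.36178963],
       [-0.01414373, -0.56297161, -0.82635521,  0.91850849],
       [ 0.        ,  0.        ,  0.        ,  1.        ]])}
{'fx': 525.8444971821277, 'fy': 525.8444971821277, 'cx': 336.5131376565593, 'cy': 242.03494347530642, 'dist': array([-0.115557,  0.      ,  0.      ,  0.      ,  0.      ]), 'cam_to_world': array([[-5.38236629e-03, -9.75464887e-01,  2.20089266e-01,
         2.98533073e-01],
       [-9.99984531e-01,  5.55913098e-03,  1.83807409e-04,
         6.44477155e-03],
       [-1.40280273e-03, -2.20084872e-01, -9.75479719e-01,
         1.30380794e+00],
       [ 0.00000000e+00,  0.00000000e+00,  0.00000000e+00,
         1.00000000e+00]])}
```

View pics/scene0.png

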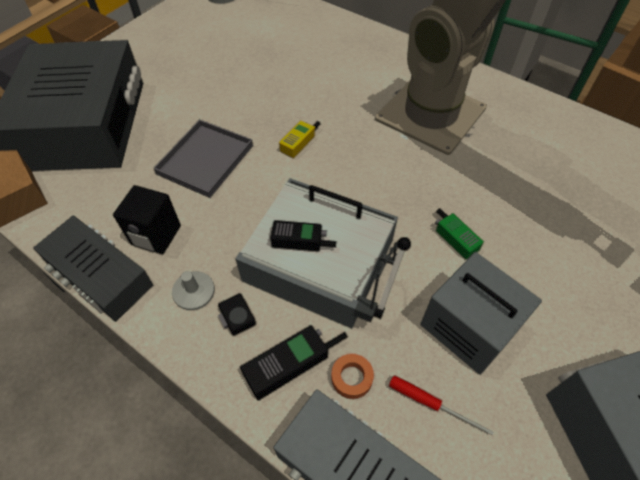

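View pics/top0.png

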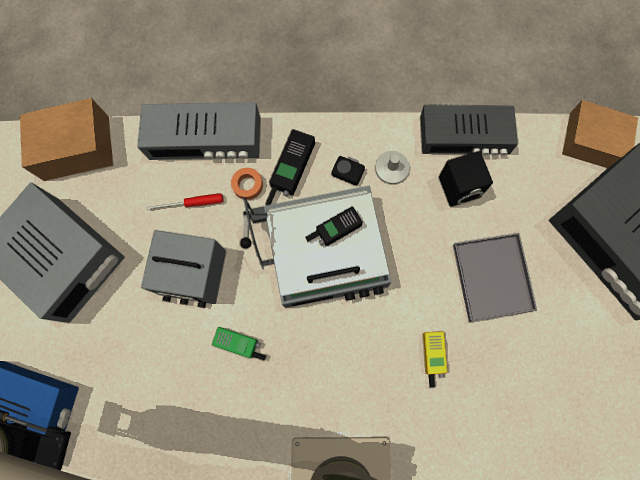

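The top picture shows the tray at right (~495,278), the radio on the lid (~337,226), the lid bar (~333,276) and the pointer ball (~246,243). Next I'll take enlarged crops to measure from.

```bash
cat > h.py <<'E'
import numpy as np, cv2
def ray(c,u,v):
    K=np.array([[c["fx"],0,c["cx"]],[0,c["fy"],c["cy"]],[0,0,1.]])
    p=cv2.undistortPoints(np.array([[[u,v]]],float),K,np.array(c["dist"]))[0,0]
    T=c["cam_to_world"]; return T[:3,3],T[:3,:3]@np.array([p[0],p[1],1])
def atz(c,u,v,z):
    o,d=ray(c,u,v); return o+d*(z-o[2])/d[2]
def proj(c,P):
    K=np.array([[c["fx"],0,c["cx"]],[0,c["fy"],c["cy"]],[0,0,1.]])
    T=np.linalg.inv(c["cam_to_world"]); r,_=cv2.Rodrigues(T[:3,:3])
    return cv2.projectPoints(np.atleast_2d(np.array(P,float)),r,T[:3,3],K,np.array(c["dist"]))[0][:,0]
def tri(c1,p1,c2,p2):
    o1,d1=ray(c1,*p1);o2,d2=ray(c2,*p2)
    d1/=np.linalg.norm(d1);d2/=np.linalg.norm(d2)
    s=np.linalg.lstsq(np.c_[d1,-d2],o2-o1,rcond=None)[0]
    a=o1+s[0]*d1;b=o2+s[1]*d2
    return (a+b)/2,np.linalg.norm(a-b)
E
python3 - <<'E'
import cv2
t=cv2.imread("pics/top0.png");s=cv2.imread("pics/scene0.png")
def crop(i,x,y,w,h,f,n): cv2.imwrite(n,cv2.resize(i[y:y+h,x:x+w],None,fx=f,fy=f,interpolation=cv2.INTER_CUBIC))
crop(t,230,180,180,135,4.4444,"pics/tc.png") 
crop(t,440,220,120,110,5,"pics/tt.png")
crop(s,225,165,200,150,4,"pics/sc.png")
E
```

```text
(no output)
```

View pics/tc.png

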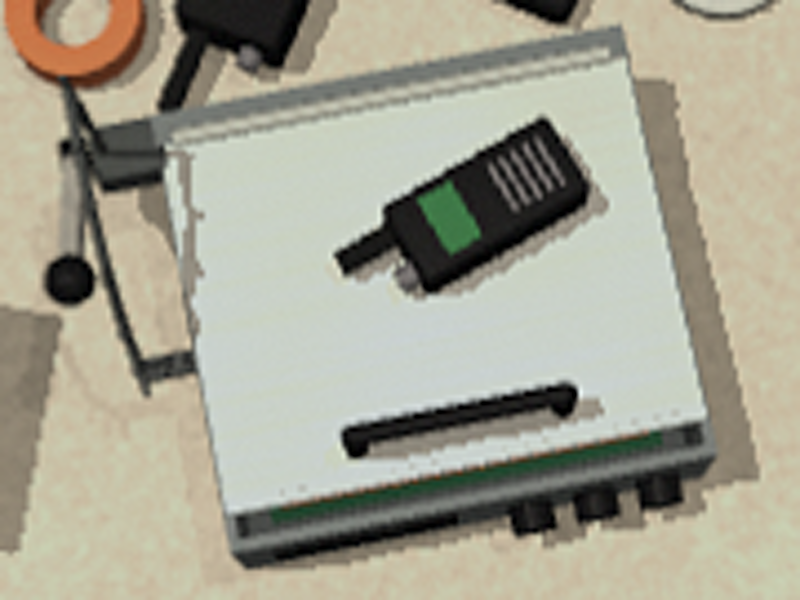

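View pics/tt.png

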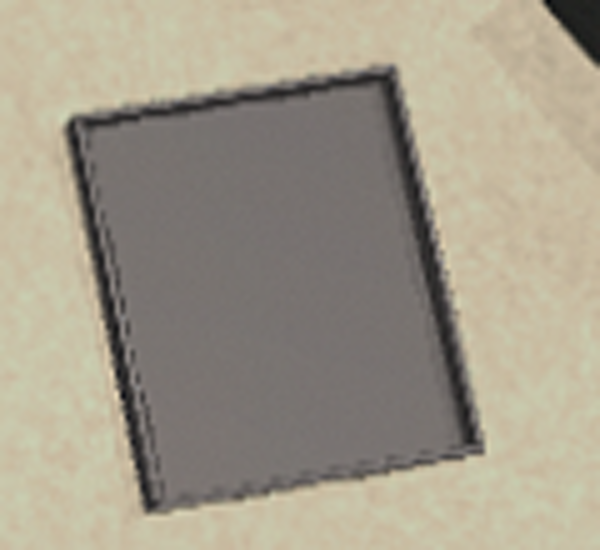

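View pics/sc.png

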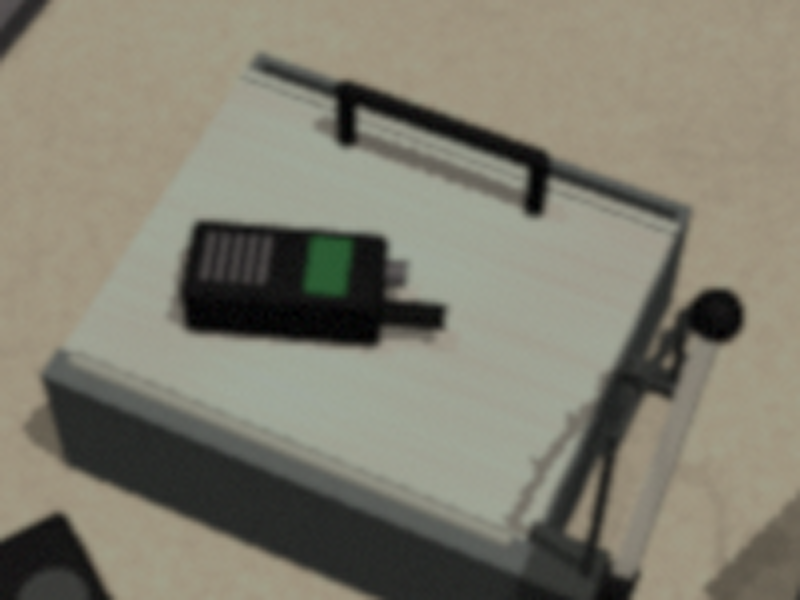

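```bash
cat > m.py <<'E'
from bench import *
from h import *
t=camera("top");s=camera("scene")
T=lambda x,y:(230+x/4.4444,180+y/4.4444)
S=lambda x,y:(225+x/4,165+y/4)
R=lambda x,y:(440+x/5,220+y/5)
print("barL",tri(t,T(353,434),s,S(545,160))); print("barR",tri(t,T(568,392),s,S(345,91)))
print("ball",tri(t,T(69,279),s,S(717,315)))
for n,p in dict(fl=(228,515),fr=(705,417),bl=(165,143),br=(628,58)).items(): print(n,atz(t,*T(*p),.095))
for n,p in dict(a=(385,208),b=(543,118),c=(588,190)).items(): print("radio",n,atz(t,*T(*p),.133))
for n,p in dict(a=(195,222),b=(385,237),c=(380,325),d=(185,308)).items(): print("radioS",n,atz(s,*S(*p),.133))
q=np.array([atz(t,*R(*p),.025) for p in [(70,118),(395,68),(483,452),(150,510)]]);print(q,q.mean(0),np.linalg.norm(q-np.roll(q,1,0),axis=1))
E
python3 m.py
```

```text
barL (array([0.47946166, 0.06999753, 0.13539993]), np.float64(0.004633588191830004))
barR (array([ 0.50118713, -0.0400474 ,  0.13337025]), np.float64(0.002340351636641557))
ball (array([0.54777366, 0.20417984, 0.19611677]), np.float64(0.0007890604669985285))
fl [0.44453136 0.13486175 0.095     ]
fr [ 0.49470205 -0.11424394  0.095     ]
bl [0.64547488 0.17235046 0.095     ]
br [ 0.6918405  -0.07784049  0.095     ]
radio a [0.5988452  0.05217736 0.133     ]
radio b [ 0.64684776 -0.03011343  0.133     ]
radio c [ 0.60786994 -0.05295297  0.133     ]
radioS a [ 0.61300188 -0.0491707   0.133     ]
radioS b [0.56422306 0.03344403 0.133     ]
radioS c [0.60779933 0.06224554 0.133     ]
radioS d [ 0.65593368 -0.02034084  0.133     ]
[[ 0.58136317 -0.28761384  0.025     ]
 [ 0.60636129 -0.45646494  0.025     ]
 [ 0.41133439 -0.4860435   0.025     ]
 [ 0.38570066 -0.3171153   0.025     ]] [ 0.49618988 -0.3868094   0.025     ] [0.19787408 0.17069153 0.19725715 0.170862  ]
```

```bash
cat > fit.py <<'E'
from bench import *
from h import *
from scipy.optimize import minimize
def run():
    cs=[(camera("top"),(300,200,70,50)),(camera("scene"),(262,210,80,50))]
    F=6;ms=[]
    for c,(x,y,w,hh) in cs:
        g=c["img"].max(axis=2)[y:y+hh,x:x+w]
        g=cv2.resize(g,None,fx=F,fy=F,interpolation=cv2.INTER_CUBIC)
        hs=cv2.resize(c["img"][y:y+hh,x:x+w],None,fx=F,fy=F,interpolation=cv2.INTER_CUBIC).astype(int)
        m=((g<75)|((hs[...,1]>hs[...,0]+30))).astype(np.uint8)
        m=cv2.morphologyEx(m,cv2.MORPH_CLOSE,np.ones((25,25)))
        m=cv2.morphologyEx(m,cv2.MORPH_OPEN,cv2.getStructuringElement(cv2.MORPH_ELLIPSE,(75,75)))
        ms.append(m)
    def ren(p,i):
        c,(x,y,w,hh)=cs[i]; ca,sa=np.cos(p[2]),np.sin(p[2])
        P=[[p[0]+ca*a-sa*b,p[1]+sa*a+ca*b,z] for a in(-.024,.024) for b in(-.05,.05) for z in(p[3],p[3]+.038)]
        q=((proj(c,P)-[x-.5,y-.5])*F-.5)
        m=np.zeros_like(ms[i]); cv2.fillConvexPoly(m,cv2.convexHull(q.astype(np.float32)).round().astype(np.int32),1); return m
    def cost(p,each=False):
        r=[(ren(p,i)!=ms[i]).sum()/ms[i].sum() for i in(0,1)]
        return r if each else sum(r)
    for fixed in(True,False):
        f=(lambda v:cost([v[0],v[1],v[2],.095])) if fixed else cost
        x0=[.606,.003,.53]+([] if fixed else [.095])
        sim=np.array([x0]+[[x0[j]+(([.01,.01,.1,.01][j]) if j==k else 0) for j in range(len(x0))] for k in range(len(x0))])
        r=minimize(f,x0,method="Nelder-Mead",options=dict(initial_simplex=sim,maxiter=300))
        p=list(r.x)+([.095] if fixed else []); print(np.round(p,4),cost(p,True))
        if fixed:
            out=[]
            for i in(0,1):
                c,(x,y,w,hh)=cs[i]; im=cv2.resize(c["img"][y:y+hh,x:x+w],None,fx=F,fy=F)[:,:,::-1].copy()
                for m,col in((ms[i],(0,0,255)),(ren(p,i),(255,0,0))):
                    cv2.drawContours(im,cv2.findContours(m,0,1)[0],-1,col,1)
                out.append(cv2.resize(im,(400,300)))
            cv2.imwrite("pics/fit.png",np.hstack(out))
run()
E
python3 fit.py
```

```text
[0.6047 0.0014 0.5648 0.095 ] [np.float64(0.11904270682896637), np.float64(0.15628128629209884)]
[0.605  0.0014 0.5522 0.0913] [np.float64(0.1174806212974152), np.float64(0.14977373753554124)]
```

View pics/fit.png

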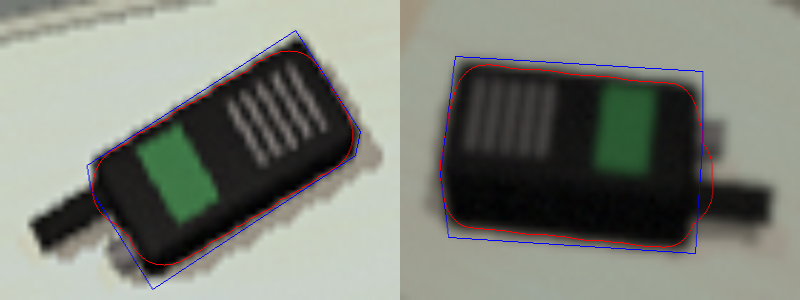

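The fit puts the radio at (0.605, 0.0015) with yaw ≈0.54. Mid-height is 0.114, which is consistent with the lid's height. The tray comes out at (0.496, -0.387) with yaw 0.15, and its measured sides of 198 and 171 mm match the given size. The hinge is at about (0.671, 0.050) with yaw 0.19, and the pointer angle is about 0.84 rad.

```bash
python3 - <<'E'
from bench import *
import numpy as np
from scipy.spatial.transform import Rotation as R
s=read_state();M=R.from_quat(s["eef_rot"]).as_matrix();print(M.round(3),np.arctan2(M[1,0],M[0,0]),s["ee_pos"],s["time"])
E
```

```text
[[ 0.226 -0.    -0.974]
 [ 0.974 -0.     0.226]
 [-0.    -1.     0.   ]] 1.3429967147788036 [0.14109468 0.60873644 0.22229695] 0.3
```

jog_arm(
  commands=[
    {"translation":[0,0,45],"twist":0},
    {"translation":[0,0,45],"twist":0},
    {"translation":[0,0,45],"twist":0},
    {"translation":[28,-36,0],"twist":-0.05},
    {"translation":[28,-36,0],"twist":-0.05},
    {"translation":[28,-36,0],"twist":-0.05},
    {"translation":[28,-36,0],"twist":-0.05},
    {"translation":[28,-36,0],"twist":-0.05},
    {"translation":[28,-36,0],"twist":-0.05},
    {"translation":[28,-36,0],"twist":-0.05},
    {"translation":[28,-36,0],"twist":-0.05},
    {"translation":[28,-36,0],"twist":-0.05},
    {"translation":[28,-36,0],"twist":-0.05},
    {"translation":[28,-36,0],"twist":-0.05},
    {"translation":[28,-36,0],"twist":-0.05},
    {"translation":[28,-36,0],"twist":-0.05},
    {"translation":[28,-36,0],"twist":-0.05},
    {"translation":[28,-36,0],"twist":-0.05},
    {"translation":[28,-36,0],"twist":-0.05},
  ],
  grip=0,
)

```text
time: 2.2
ee_pos: [0.59, 0.0314, 0.3579]
eef_rot: [-0.681, -0.189, 0.189, 0.681]
ft_force: [1.2, -0.0, -0.1]
width: 0.0871
```

```bash
cat > st.py <<'E'
from bench import *
import numpy as np
from scipy.spatial.transform import Rotation as R
s=read_state();M=R.from_quat(s["eef_rot"]).as_matrix();print("yaw",np.arctan2(M[1,0],M[0,0]).round(3),s["ee_pos"].round(4),s["ft_force"].round(1),round(s["width"],4),s["time"],M[:,1].round(3))
E
python3 st.py
```

```text
yaw 0.542 [0.59   0.0314 0.3579] [ 1.2 -0.  -0.1] 0.0871 2.2 [ 0.001  0.    -1.   ]
```

jog_arm(
  commands=[
    {"translation":[15,-30,0],"twist":0},
    {"translation":[0,0,-45],"twist":0},
    {"translation":[0,0,-45],"twist":0},
    {"translation":[0,0,-45],"twist":0},
    {"translation":[0,0,-40],"twist":0},
    {"translation":[0,0,0],"twist":0},
    {"translation":[0,0,0],"twist":0},
  ],
)

```text
time: 2.9
ee_pos: [0.6043, 0.0029, 0.1836]
eef_rot: [0.681, 0.19, -0.19, -0.681]
ft_force: [0.8, -0.8, 0.7]
width: 0.087
```

```bash
python3 st.py; python3 - <<'E'
from bench import *
import cv2,numpy as np
a=camera("top")["img"][170:320,230:430];b=camera("scene")["img"][150:300,220:420]
cv2.imwrite("pics/g1.png",cv2.resize(np.vstack([a,b])[:,:,::-1],None,fx=2,fy=2) if 0 else np.hstack([cv2.resize(i,(400,300)) for i in(a,b)])[:,:,::-1])
E
```

```text
yaw 0.543 [0.6043 0.0029 0.1836] [ 0.8 -0.8  0.7] 0.087 2.9 [-0. -0. -1.]
```

View pics/g1.png

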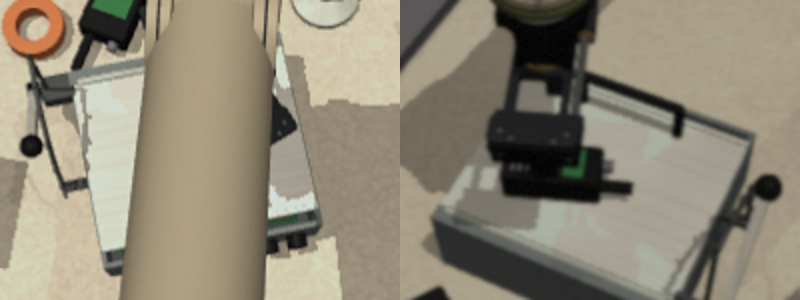

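The fingers straddle the radio near its middle, so I'll go down and grip.

jog_arm(
  commands=[
    {"translation":[0,-1,-30],"twist":0},
    {"translation":[0,0,-25],"twist":0},
    {"translation":[0,0,-16],"twist":0},
    {"translation":[0,0,-10],"twist":0},
    {"translation":[0,0,0],"twist":0},
  ],
)

```text
time: 3.5
ee_pos: [0.6042, 0.002, 0.1015]
eef_rot: [-0.681, -0.19, 0.19, 0.681]
ft_force: [-0.2, -0.1, -0.3]
width: 0.0869
```

jog_arm(
  commands=[
    {"translation":[0,0,0],"twist":0},
    {"translation":[0,0,0],"twist":0},
    {"translation":[0,0,0],"twist":0},
    {"translation":[0,0,0],"twist":0},
    {"translation":[0,0,0],"twist":0},
    {"translation":[0,0,0],"twist":0},
  ],
  grip=1,
  grip_force=20,
)

```text
time: 4.1
ee_pos: [0.6041, 0.0018, 0.1017]
eef_rot: [-0.681, -0.19, 0.19, 0.681]
ft_force: [0.5, 1.3, 1.5]
width: 0.048
```

```bash
python3 st.py
```

```text
yaw 0.543 [0.6041 0.0018 0.1017] [0.5 1.3 1.5] 0.048 4.1 [-0.  0. -1.]
```

jog_arm(
  commands=[
    {"translation":[0,0,15],"twist":0},
    {"translation":[0,0,30],"twist":0},
    {"translation":[0,0,45],"twist":0},
    {"translation":[0,0,30],"twist":0},
    {"translation":[-8,-30,0],"twist":-0.03},
    {"translation":[-10,-37,0],"twist":-0.03},
    {"translation":[-10,-37,0],"twist":-0.04},
    {"translation":[-10,-37,0],"twist":-0.04},
    {"translation":[-10,-37,0],"twist":-0.04},
    {"translation":[-10,-37,0],"twist":-0.04},
    {"translation":[-10,-37,0],"twist":-0.04},
    {"translation":[-10,-37,0],"twist":-0.04},
    {"translation":[-10,-37,0],"twist":-0.03},
    {"translation":[-10,-37,0],"twist":-0.03},
    {"translation":[-8,-30,0],"twist":-0.03},
    {"translation":[0,-10,0],"twist":0},
    {"translation":[0,0,0],"twist":0},
    {"translation":[0,0,0],"twist":0},
  ],
)

```text
time: 5.9
ee_pos: [0.4986, -0.4001, 0.2215]
eef_rot: [-0.705, -0.054, 0.054, 0.705]
ft_force: [0.4, 0.6, -2.0]
width: 0.0481
```

```bash
python3 st.py; python3 - <<'E'
from bench import *
import cv2,numpy as np
a=camera("top")["img"][180:330,400:600];b=camera("scene")["img"][80:230,120:320]
cv2.imwrite("pics/g2.png",np.hstack([cv2.resize(i,(400,300)) for i in(a,b)])[:,:,::-1])
E
```

```text
yaw 0.154 [ 0.4986 -0.4001  0.2215] [ 0.4  0.6 -2. ] 0.0481 5.9 [ 0.     0.001 -1.   ]
```

View pics/g2.png

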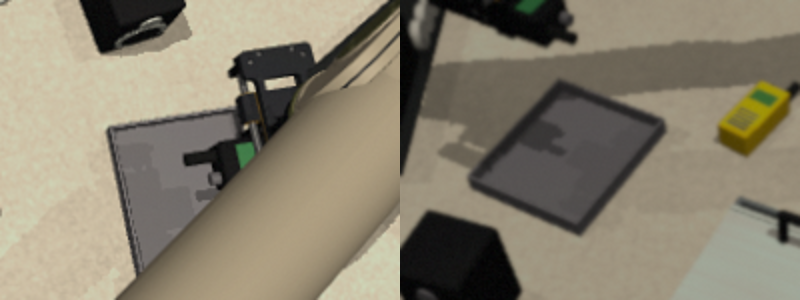

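The radio is held over the tray, with the aerial pointing towards +y. Lowering now.

jog_arm(
  commands=[
    {"translation":[0,0,-40],"twist":0},
    {"translation":[0,0,-45],"twist":0},
    {"translation":[0,0,-45],"twist":0},
    {"translation":[0,0,-35],"twist":0},
    {"translation":[0,0,-20],"twist":0},
    {"translation":[0,0,-10],"twist":0},
    {"translation":[0,0,-8],"twist":0},
    {"translation":[0,0,-5],"twist":0},
    {"translation":[0,0,0],"twist":0},
  ],
)

```text
time: 6.9
ee_pos: [0.4985, -0.401, 0.0139]
eef_rot: [0.705, 0.054, -0.054, -0.705]
ft_force: [-0.2, 0.7, -2.9]
width: 0.048
```

```bash
python3 st.py
```

```text
yaw 0.153 [ 0.4985 -0.401   0.0139] [-0.2  0.7 -2.9] 0.048 6.9 [ 0.001 -0.    -1.   ]
```

jog_arm(
  commands=[
    {"translation":[0,0,-2],"twist":0},
    {"translation":[0,0,-1],"twist":0},
    {"translation":[0,0,0],"twist":0},
  ],
)

```text
time: 7.2
ee_pos: [0.4983, -0.4013, 0.0109]
eef_rot: [0.705, 0.054, -0.054, -0.705]
ft_force: [-0.4, -0.2, -1.8]
width: 0.0476
```

jog_arm(
  commands=[
    {"translation":[0,0,0],"twist":0},
    {"translation":[0,0,0],"twist":0},
    {"translation":[0,0,0],"twist":0},
    {"translation":[0,0,0],"twist":0},
    {"translation":[0,0,0],"twist":0},
    {"translation":[0,0,0],"twist":0},
  ],
  grip=0,
)

```text
time: 7.8
ee_pos: [0.4982, -0.4011, 0.0106]
eef_rot: [-0.705, -0.054, 0.054, 0.705]
ft_force: [-0.2, 1.7, 0.1]
width: 0.0841
```

jog_arm(
  commands=[
    {"translation":[0,0,10],"twist":0},
    {"translation":[0,0,30],"twist":0},
    {"translation":[0,0,45],"twist":0},
    {"translation":[0,0,45],"twist":0},
    {"translation":[0,0,45],"twist":0},
    {"translation":[0,0,45],"twist":0},
    {"translation":[0,40,0],"twist":0},
    {"translation":[0,45,0],"twist":0},
    {"translation":[0,45,0],"twist":0},
    {"translation":[0,45,0],"twist":0},
    {"translation":[0,45,0],"twist":0.02},
    {"translation":[0,45,0],"twist":0.02},
    {"translation":[0,0,0],"twist":0},
    {"translation":[0,0,0],"twist":0},
  ],
)

```text
time: 9.2
ee_pos: [0.4982, -0.1353, 0.2313]
eef_rot: [-0.704, -0.069, 0.068, 0.704]
ft_force: [-0.3, -1.1, -0.2]
width: 0.0872
```

```bash
python3 st.py; python3 - <<'E'
from bench import *
import cv2,numpy as np
a=camera("top")["img"][180:330,400:600];b=camera("scene")["img"][80:230,120:320]
cv2.imwrite("pics/g3.png",np.hstack([cv2.resize(i,(400,300)) for i in(a,b)])[:,:,::-1])
E
```

```text
yaw 0.195 [ 0.4982 -0.1353  0.2313] [-0.3 -1.1 -0.2] 0.0872 9.2 [ 0.001  0.001 -1.   ]
```

View pics/g3.png

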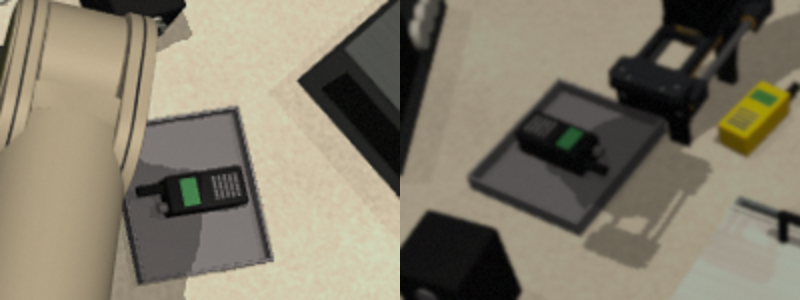

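The radio lies flat in the tray. The gripper now goes over the bar at (0.490, 0.015).

jog_arm(
  commands=[
    {"translation":[-2,35,0],"twist":0},
    {"translation":[-2,40,0],"twist":0},
    {"translation":[-2,40,0],"twist":0},
    {"translation":[-2,35,0],"twist":0},
    {"translation":[0,0,-30],"twist":0},
    {"translation":[0,0,-20],"twist":0},
    {"translation":[0,0,0],"twist":0},
    {"translation":[0,0,0],"twist":0},
  ],
)

```text
time: 10.1
ee_pos: [0.4904, 0.0125, 0.1811]
eef_rot: [0.704, 0.067, -0.067, -0.704]
ft_force: [-0.2, -0.6, 0.5]
width: 0.0872
```

```bash
python3 st.py; python3 - <<'E'
from bench import *
import cv2,numpy as np
a=camera("top")["img"][170:320,230:430];b=camera("scene")["img"][130:280,250:450]
cv2.imwrite("pics/g4.png",np.hstack([cv2.resize(i,(400,300)) for i in(a,b)])[:,:,::-1])
E
```

```text
yaw 0.19 [0.4904 0.0125 0.1811] [-0.2 -0.6  0.5] 0.0872 10.1 [-0. -0. -1.]
```

View pics/g4.png

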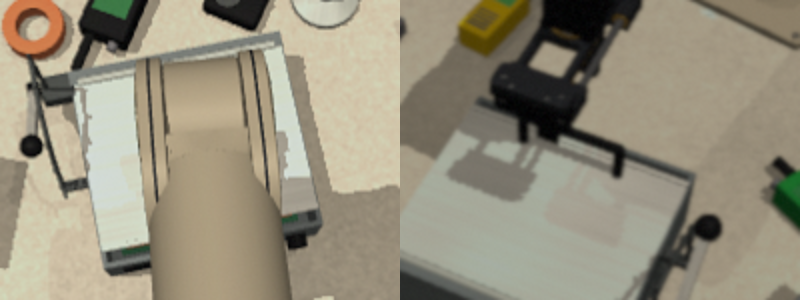

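jog_arm(
  commands=[
    {"translation":[0,2,-25],"twist":0},
    {"translation":[0,0,-20],"twist":0},
    {"translation":[0,0,-12],"twist":0},
    {"translation":[0,0,-6],"twist":0},
    {"translation":[0,0,0],"twist":0},
  ],
)

```text
time: 10.7
ee_pos: [0.4902, 0.0157, 0.1177]
eef_rot: [0.704, 0.068, -0.068, -0.704]
ft_force: [0.5, 0.8, 0.5]
width: 0.0869
```

jog_arm(
  commands=[
    {"translation":[0,0,0],"twist":0},
    {"translation":[0,0,0],"twist":0},
    {"translation":[0,0,0],"twist":0},
    {"translation":[0,0,0],"twist":0},
    {"translation":[0,0,0],"twist":0},
    {"translation":[0,0,0],"twist":0},
    {"translation":[0,0,0],"twist":0},
    {"translation":[0,0,0],"twist":0},
  ],
  grip=1,
  grip_force=15,
)

```text
time: 11.5
ee_pos: [0.4902, 0.0159, 0.1176]
eef_rot: [-0.704, -0.068, 0.068, 0.704]
ft_force: [0.3, 0.1, 0.3]
width: 0.0311
```

```bash
python3 st.py; python3 - <<'E'
import numpy as np
hx,hz=0,.092
f=lambda t:np.array([-.185*np.cos(t)+.045*np.sin(t), .185*np.sin(t)+.045*np.cos(t)])
y=.19
p=f(0)
ts=np.linspace(0,.843,13)
for t in ts[1:]:
    q=f(t);d=(q-p)*1000;print(round(t,3),[round(d[0]*np.cos(y),1),round(d[0]*np.sin(y),1),round(d[1],1)]);p=q
print(f(.843)-f(0))
E
```

```text
yaw 0.193 [0.4902 0.0159 0.1176] [0.3 0.1 0.3] 0.0311 11.5 [ 0.  0. -1.]
0.07 [np.float64(3.5), np.float64(0.7), np.float64(12.9)]
0.14 [np.float64(4.4), np.float64(0.9), np.float64(12.6)]
0.211 [np.float64(5.3), np.float64(1.0), np.float64(12.2)]
0.281 [np.float64(6.1), np.float64(1.2), np.float64(11.8)]
0.351 [np.float64(6.9), np.float64(1.3), np.float64(11.4)]
0.422 [np.float64(7.7), np.float64(1.5), np.float64(10.8)]
0.492 [np.float64(8.4), np.float64(1.6), np.float64(10.3)]
0.562 [np.float64(9.1), np.float64(1.7), np.float64(9.6)]
0.632 [np.float64(9.7), np.float64(1.9), np.float64(9.0)]
0.702 [np.float64(10.3), np.float64(2.0), np.float64(8.2)]
0.773 [np.float64(10.9), np.float64(2.1), np.float64(7.5)]
0.843 [np.float64(11.4), np.float64(2.2), np.float64(6.7)]
[0.09553211 0.12306396]
```

Still closing, with the opening at 31 mm.

jog_arm(
  commands=[
    {"translation":[0,0,0],"twist":0},
    {"translation":[0,0,0],"twist":0},
    {"translation":[0,0,0],"twist":0},
    {"translation":[0,0,0],"twist":0},
    {"translation":[0,0,0],"twist":0},
  ],
)

```text
time: 12.0
ee_pos: [0.489, 0.0156, 0.1174]
eef_rot: [-0.704, -0.067, 0.069, 0.704]
ft_force: [-6.1, -0.8, 4.7]
width: 0.0114
```

The bar is gripped at 11.4 mm, with a slight side load, so I'll shift 1 mm and lift along the arc.

jog_arm(
  commands=[
    {"translation":[-1,0,0],"twist":0},
    {"translation":[3.5,0.7,12.9],"twist":0},
    {"translation":[4.4,0.9,12.6],"twist":0},
    {"translation":[5.3,1.0,12.2],"twist":0},
    {"translation":[6.1,1.2,11.8],"twist":0},
    {"translation":[6.9,1.3,11.4],"twist":0},
    {"translation":[7.7,1.5,10.8],"twist":0},
    {"translation":[0,0,0],"twist":0},
    {"translation":[0,0,0],"twist":0},
  ],
)

```text
time: 12.9
ee_pos: [0.522, 0.0222, 0.1902]
eef_rot: [-0.704, -0.067, 0.069, 0.704]
ft_force: [-12.0, -2.9, 5.0]
width: 0.0112
```

```bash
python3 st.py
```

```text
yaw 0.193 [0.522  0.0222 0.1902] [-12.   -2.9   5. ] 0.0112 12.9 [-0.003 -0.    -1.   ]
```

jog_arm(
  commands=[
    {"translation":[-1,0,0],"twist":0},
    {"translation":[8.2,1.6,10.4],"twist":0},
    {"translation":[9.0,1.7,9.7],"twist":0},
    {"translation":[9.6,1.9,9.0],"twist":0},
    {"translation":[10.2,2.0,8.2],"twist":0},
    {"translation":[10.7,2.1,7.5],"twist":0},
    {"translation":[11.2,2.2,6.7],"twist":0},
    {"translation":[0,0,0],"twist":0},
    {"translation":[0,0,0],"twist":0},
    {"translation":[0,0,0],"twist":0},
  ],
)

```text
time: 13.9
ee_pos: [0.5814, 0.0338, 0.2426]
eef_rot: [-0.704, -0.068, 0.068, 0.704]
ft_force: [-5.0, -1.2, 6.8]
width: 0.0115
```

```bash
python3 st.py; python3 - <<'E'
from bench import *
import cv2,numpy as np
cv2.imwrite("pics/t5.png",camera("top")["img"][:,:,::-1]);im=camera("scene")["img"][:,:,::-1]
cv2.imwrite("pics/s5.png",im);cv2.imwrite("pics/g5.png",cv2.resize(im[120:330,200:480],(800,600),interpolation=cv2.INTER_CUBIC))
E
```

```text
yaw 0.193 [0.5814 0.0338 0.2426] [-5.  -1.2  6.8] 0.0115 13.9 [ 0.001  0.    -1.   ]
```

View pics/g5.png

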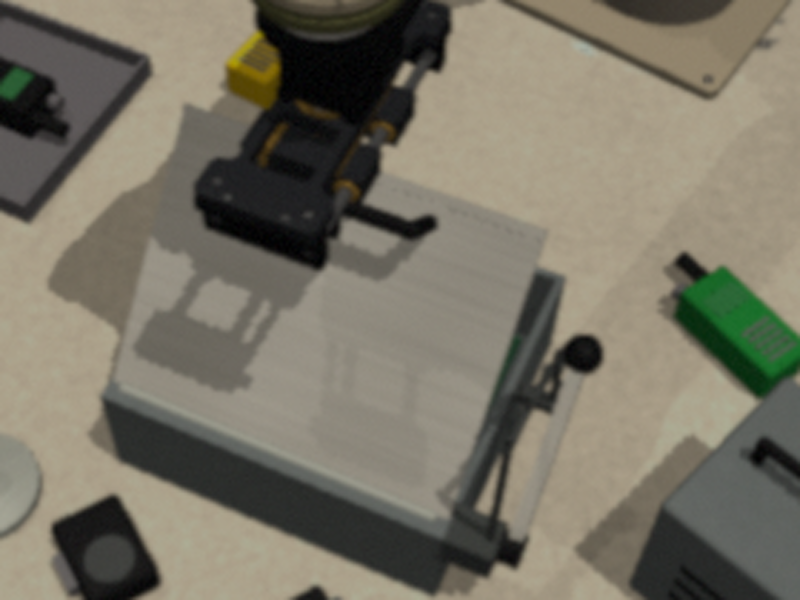

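View pics/t5.png

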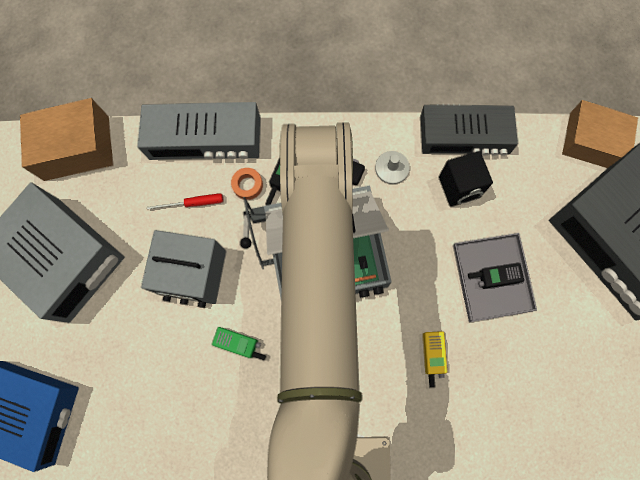

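```bash
python3 - <<'E'
import cv2
i=cv2.imread("pics/t5.png");cv2.imwrite("pics/g6.png",cv2.resize(i[170:290,260:420],(800,600),interpolation=cv2.INTER_CUBIC))
E
```

```text
(no output)
```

View pics/g6.png

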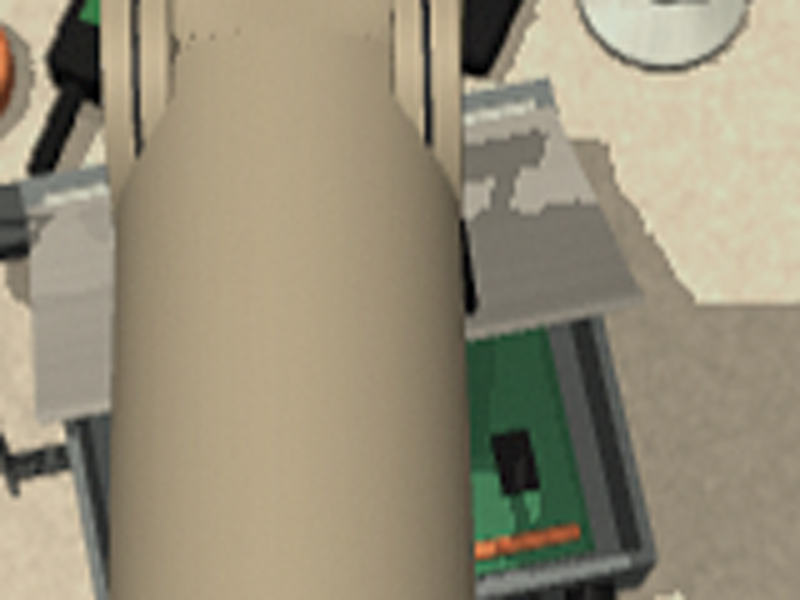

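```bash
cat > ang.py <<'E'
from bench import *
from h import *
from scipy.optimize import least_squares
t=camera("top");s=camera("scene")
T=lambda x,y:(230+x/4.4444,180+y/4.4444)
S=lambda x,y:(225+x/4,165+y/4)
A=lambda x,y:(260+x/5,170+y/5)
B=lambda x,y:(200+x/2.857,120+y/2.857)
# (cam, pixel, kind, local(x,y,z))
E=[(t,T(228,515),0,(-.203,.128,.003)),(t,T(705,417),0,(-.203,-.128,.003)),
(t,T(353,434),0,(-.185,.052,.045)),(t,T(568,392),0,(-.185,-.052,.045)),(s,S(545,160),0,(-.185,.052,.045)),(s,S(345,91),0,(-.185,-.052,.045)),
(t,T(69,279),2,(-.14,.174,0)),(s,S(717,315),2,(-.14,.174,0)),(s,B(583,353),2,(-.14,.174,0)),
(t,A(640,298),1,(-.203,-.128,.001)),(t,A(38,420),1,(-.203,.128,.001)),(s,B(185,105),1,(-.203,-.128,.001)),(s,B(547,228),1,(-.203,.128,.001))]
def res(p):
    out=[]
    for c,px,k,l in E:
        th=[0,p[3],p[4]][k]; x=l[0]*np.cos(th)+l[2]*np.sin(th); z=-l[0]*np.sin(th)+l[2]*np.cos(th)
        P=[p[0]+x*np.cos(p[2])-l[1]*np.sin(p[2]),p[1]+x*np.sin(p[2])+l[1]*np.cos(p[2]),.092+z]
        out.append(proj(c,P)[0]-px)
    return np.array(out)
r=least_squares(lambda p:res(p).ravel(),[.672,.05,.19,.84,.84])
print(r.x.round(4)); print(res(r.x).round(1))
J=np.linalg.inv(r.jac.T@r.jac);print(np.sqrt(np.diag(J)).round(4))
E
python3 ang.py
```

```text
[0.671  0.0514 0.1985 0.8348 0.8685]
[[-0.8 -1. ]
 [-0.1 -1.1]
 [ 0.9  0.4]
 [-2.1  0.6]
 [-2.7 -1.6]
 [ 1.3 -0.7]
 [-0.4 -0.3]
 [-0.1 -0.8]
 [ 0.1 -0.6]
 [ 0.1  0.2]
 [-0.6  0.2]
 [-0.2 -0. ]
 [-0.   1.1]]
[0.0008 0.001  0.0057 0.0091 0.02  ]
```

By the fit the lid is at 0.835 and the pointer at 0.869±0.02 (0.843 from the first triangulation). A small nudge puts the lid midway between those two estimates, then I'll let it settle.

jog_arm(
  commands=[
    {"translation":[1.2,0.3,0.7],"twist":0},
    {"translation":[1.2,0.2,0.7],"twist":0},
    {"translation":[0,0,0],"twist":0},
    {"translation":[0,0,0],"twist":0},
    {"translation":[0,0,0],"twist":0},
    {"translation":[0,0,0],"twist":0},
    {"translation":[0,0,0],"twist":0},
    {"translation":[0,0,0],"twist":0},
    {"translation":[0,0,0],"twist":0},
    {"translation":[0,0,0],"twist":0},
    {"translation":[0,0,0],"twist":0},
    {"translation":[0,0,0],"twist":0},
  ],
)

```text
time: 15.3
ee_pos: [0.5836, 0.0343, 0.2438]
eef_rot: [-0.704, -0.068, 0.068, 0.704]
ft_force: [-5.6, -2.0, 5.5]
width: 0.0115
```

```bash
python3 st.py; python3 - <<'E'
from bench import *
import cv2,numpy as np
im=camera("scene")["img"][:,:,::-1]
cv2.imwrite("pics/g7.png",cv2.resize(im[80:360,150:470],(686,600),interpolation=cv2.INTER_CUBIC))
E
```

```text
yaw 0.193 [0.5836 0.0343 0.2438] [-5.6 -2.   5.5] 0.0115 15.3 [ 0.001  0.    -1.   ]
```

View pics/g7.png

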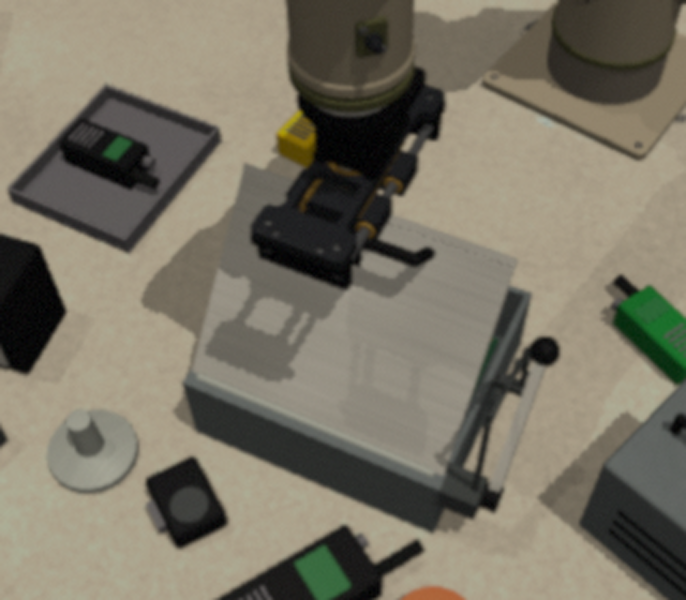

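The picture shows the lid held in the gripper. Its right edge (515,262 → 440,470) runs parallel to the pointer (543,350 → 490,495), and the radio lies flat in the tray (~105,155). Handing the job in.

```bash
python3 -c "
from bench import *
print(close_job())"; python3 st.py
```

```text
the job is handed in; nothing more can be done
None
the job is handed in; nothing more can be done
```

The radio is lying flat and released in the tray. The lid is up in line with the pointer, and I handed the job in with the gripper still holding its bar. I got no verdict back, and `close_job` reports none.

**Radio:** I gripped it on the lid (opening 48 mm, matching its width) and set it down about 15 mm off the tray's centre. The pictures afterwards show it flat inside the walls. The other objects and the pointer look to be where they were, but I did not measure their positions again.

**Lid:** I lifted it along its arc and stopped with the arm still at 15.3 s, well under the 58 s limit. The bar is held at an opening of 11.5 mm, and the wrist reads about 8 N, steady.

**Alignment:** A fit to both cameras, made before the last nudge, put the lid at about 0.835 rad and the pointer at 0.87 ± 0.02 rad. I then raised the lid by about 0.015 rad, to roughly 0.85 rad; I did not repeat the fit afterwards.

**Disagreements:**
- **Pointer angle:** my first estimate, from triangulating the ball, was 0.843 rad against 0.87 from the fit. The lid sits between the two, within the 0.087 rad tolerance of either.
- **Handle bar:** a few bar points in the fit were off by 2–3 pixels.
- **Arc:** there was a 5–12 N side pull on the bar during the lift, so my arc was off by a millimetre or two.

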